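Change the stand over from grinding to polishing and set the pitch lap to press

ROBOT

A 7-joint arm with a two-finger parallel gripper is mounted at the origin on the work surface. World frame = base frame: x ahead of the robot, y to its left, z up, the work surface at z = 0. Lengths are in m, angles in rad, forces in N, time in s.
With the tool pointing down it reaches from about 0.425 to 0.925 m from the base axis. Payload 6.8 kg.
Tool frame: the origin (TCP) lies at the centre of the arm's flange, where the gripper is bolted on; the fingertips stand 173 mm ahead of it and the grasp point (between the pads) lies 155 mm ahead of it (finger_overhang is the distance from the TCP to the fingertips, in m); y points along the fingers, z is the direction in which the jaws open and shut, and the axes are right-handed (so a half turn about y gives the same grasp; the last joint's range is limited). The gripper opens to 85 mm and grips with 20 to 120 N. Pads are 22 mm wide; open, the fingers measure 114 mm over their backs; the gripper's body (76 mm by 85 mm) begins 54 mm behind the grasp point. The pads swing forward as they close: fully open they stand 13 mm farther back than shut.
Start: joints at [1.23, 0.477, 0.022, 1.555, -0.011, 1.109, -0.083], TCP at [0.156, -0.657, 0.405] pointing down, gripper open.
Joint ranges: [-2.96, 2.96], [-0.34, 2.1], [-1.41, 1.46], [0.24, 2.44], [-1.37, 4.51], [0.17, 1.92], [-2.96, 2.96]. Speed limits (rad/s): [2.39, 2.39, 3.14, 3.14, 3.14, 3.14, 3.14].

INTERFACE

Orientations are given as a rotation vector (axis times angle).
In Python, from bench import get_obs, grab_frame, hand_in, finger_overhang gives the robot as it stands. The module is installed in compiled form; this text tells all that it offers.
- The arm moves only by the shell command python3 -m jog 'ROWS' [FORCE]. ROWS is JSON, a list of rows, each a list of 3 entries, a list of its own where there are three numbers: the shift along the tool's x, y, z in cm, then the turn about the tool's y in rad, then the gripper command: -1 is fully open, 1 is shut, values between are in proportion. In form: [[[x, y, z], twist, gripper], ...]. A call has 1 to 10 rows; each row is the pose to reach, as a shift and turn from the pose commanded when the call began, along the tool's axes at that moment; what a row does not reach only later rows make up. A row lasts 1/8 s, in which the tool goes at most 62.5 mm and 10.7 degrees, less where a joint would pass 70% of its speed; a pose out of reach is approached as far as the arm can. A call with a gripper value outside its range is refused whole. The fingers move at their own pace and stop on an object; FORCE is the grip in N (left out, the last holds). Time passes only in rows, so rows that repeat a pose let the fingers close. It gives the time, the measured TCP pose, the force and the opening at its end, in the units of the state.
- get_obs(): the state, without advancing time (a new reading comes with each control period).
- grab_frame(name): name is "scene" or "top"; returns a dict with "image" (420x560x3 uint8, blue, green, red), "fx", "fy", "cx", "cy" (pixels), "origin" and "rotation" of the camera in the world. Camera axes: x right, y up, looking along -z (the intrinsics and any distortion apply to the point x, -y, -z); pixel columns grow to the right and rows downward; lengths in m; the calibration is good to about 2 mm. A picture is of the moment at which its call begins. There is no depth.
- hand_in(): hands the job in, once; it reports no verdict.
The state is a dict: "clock": time; "joints": joint angles; "qvel": joint speeds; "tau": joint torques, N m; "tcp_pos": TCP position; "orientation": TCP orientation; "contact_force": force on the tool from outside, world axes, zero at the start; "moment": the same for the moment, N m; "grip_width": finger opening in m.
Only numpy, scipy, OpenCV 4.12 (cv2) and the standard library are available. Lean on these libraries where they do the work, as an engineer would, in place of code of your own. Each camera call takes 0.05 s, during which the arm holds its last target.

TASK

Get the polishing stand ready to press a pitch lap: first lift the iron grinding tool off the stand and lay it in the enamel tray, then set the pitch lap between the three cleats of the stand with its black facets up, the glass lens blank on the lap, the cork pad on the glass, and last the brass weight, knob up, on the cork, each lying flat and centred on the one below. Set the glass and the weight down gently, never letting them drop, and leave the jar, the spherometer and the eyepiece standing where they are.

Things in the scene. Friction and masses are not known exactly. Their poses are not given: they have to be found in the camera images.
- stand: Round polishing stand, fixed and not turning: dark steel foot and a plywood deck 144 mm across whose flat top is 40 mm above the origin. Three dark wooden cleats 18 x 18 mm and 10 mm high (tops 50 mm above the origin) stand on the deck 120 degrees apart, one on the stand's +x axis; their inner faces lie 36 mm from the centre, so a 60 mm disc has about 6 mm of play all round. At the start the iron tool sits between them. Origin: centre of its underside on the bench; z up.
- tray: Square white enamel tray with a blue rim, fixed, 150 x 150 mm outside, walls 4 mm thick, rim about 23 mm above the origin, its flat floor, with a thin grey mat, 4 mm above the origin. Empty at the start. Origin: centre of its underside on the bench; z up.
- iron_tool: Iron grinding tool: plain dark grey disc 60 mm in diameter, 30 mm high, about 0.55 kg, with three fine light rings turned in its upper face. At the start it is on the stand. Grasp across the diameter. Origin: centre of its underside; z up.
- lap: Pitch lap: cream plaster disc 60 mm in diameter, 30 mm high over all, about 0.16 kg, its top face (z = 30 mm, flat, where the glass lies) set with square black pitch facets. Standing on the bench, facets up. Grasp across the diameter. Origin: centre of its underside; z up.
- glass: Fine-ground glass lens blank: pale green disc 60 mm in diameter, 14 mm thick, about 0.10 kg, lying flat on the bench with its worked face already down; keep it this way up. Grasp across the diameter. Origin: centre of its underside; z up.
- cork_pad: Cork pad: brown cork disc 56 mm in diameter, 12 mm thick, about 0.02 kg, lying flat on the bench. Grasp across the diameter. Origin: centre of its underside; z up.
- weight: Brass weight, about 0.5 kg: disc 50 mm in diameter and 26 mm high with a knob on top, on the axis: neck 14 mm across up to z = 34 mm, knob 22 mm in diameter from z = 34 to 56 mm (the top). Standing on the bench; grasp the knob, or the disc. Origin: centre of its underside; z up.
- jar: Bystander: closed white jar with a pinkish band and a dull red cap, 56 mm across, 58 mm high, standing loose on the bench. Not to be shifted (30 mm at most) or tipped. Origin: centre of its underside.
- spherometer: Bystander: steel spherometer on three legs (feet 30 mm from its centre), with a round aluminium dial and a black knob, 69 mm across, 63 mm high, standing loose on the bench. Not to be shifted (30 mm at most) or tipped. Origin: on its axis at the level of the feet.
- eyepiece: Bystander: black telescope eyepiece standing loose on its bright steel barrel, 41 mm across, 58 mm high. Not to be shifted (30 mm at most) or tipped. Origin: centre of its underside.
Mind the look-alikes: they are no part of the job. Leave any turquoise look-alike of the iron_tool alone.

How it is judged:
By the outcome, as a careful person would: the job done as asked, in the order asked, and still so for the second after the job is handed in, with the robot touching nothing.
It also fails if it takes over 136 s, if anything falls off the work surface, if the arm or the gripper's body presses on something with over 40 N, if the wrist force passes 120 N, or if a joint passes its speed limit or range.

## Working session

There is one attempt and no reset: what is moved stays moved. The work goes in short steps, Python scripts to look and compute and a shell command to move; the robot and the scene stay as the last step left them, time stands still between calls to the robot, and variables do not carry over. Pictures are saved under pics/ and viewed, and the job is handed in when it is done.

```bash
mkdir -p pics; ls
python3 - <<'E'
from bench import *
import cv2
print(get_obs(), finger_overhang)
for n in("scene","top"):
    f=grab_frame(n); cv2.imwrite(f"pics/{n}0.png",f["image"]); print(n,{k:v for k,v in f.items() if k!="image"})
E
```

```text
pics
{'clock': 0.0, 'joints': array([ 1.22990027,  0.47778584,  0.02232856,  1.55646868, -0.01151658,
        1.10928705, -0.08311623]), 'qvel': array([-0.00070912,  0.00124058,  0.00106761,  0.00030817,  0.00019397,
        0.00082484,  0.00012498]), 'tau': array([-2.17717575e-04, -5.96451688e+01,  1.60784606e+00, -2.81190258e+01,
        1.24972727e-02,  9.35250049e-03, -1.61333986e-07]), 'tcp_pos': array([ 0.1556725 , -0.65651311,  0.40372749]), 'orientation': array([-0.24568205,  2.10004671, -2.09626158]), 'contact_force': array([0.31826318, 0.15258576, 0.15453396]), 'moment': array([ 0.09049803,  0.04120576, -0.00312765]), 'grip_width': 0.08540788512437185} 0.1734
scene {'fx': 445.1571898853475, 'fy': 445.1571898853475, 'cx': 278.5869716471263, 'cy': 205.03791838761427, 'origin': array([1.04340412, 0.74039862, 0.8980082 ]), 'rotation': array([0.27729869, 1.01301743, 2.38200041])}
top {'fx': 477.3325338766118, 'fy': 477.3325338766118, 'cx': 278.6823827045956, 'cy': 209.1391470780995, 'origin': array([0.42732833, 0.03259639, 1.23548469]), 'rotation': array([ 0.11961832, -0.12439893, -1.56548561])}
```

View pics/scene0.png

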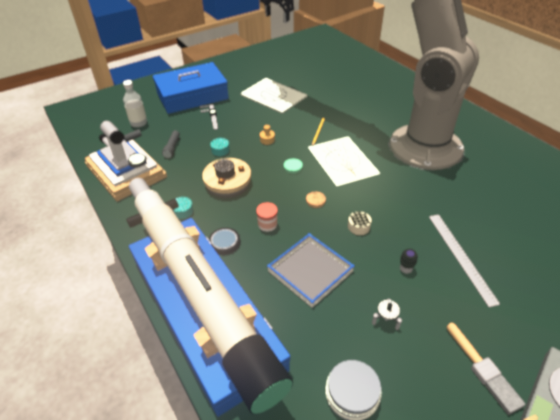

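View pics/top0.png

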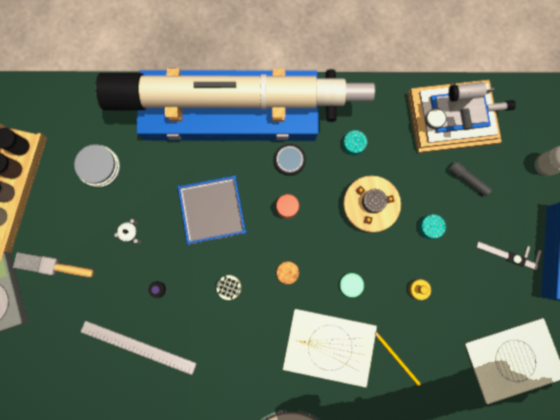

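Top view: iron tool is the dark disc on the stand (374,201). Its look-alikes are the turquoise discs at (355,141) and (433,226). The others are lap (229,287), glass (352,285), cork (288,272), weight (421,290), tray (211,210), jar (288,206), spherometer (126,231) and eyepiece (157,289). The dark dish at (289,159) is not part of the job. I'll check this in a crop.

```bash
cat > h.py <<'E'
import numpy as np, cv2
from scipy.spatial.transform import Rotation as R
from bench import *
def ray(f,uv):
    d=np.array([(uv[0]-f["cx"])/f["fx"],-(uv[1]-f["cy"])/f["fy"],-1.])
    d=R.from_rotvec(f["rotation"]).apply(d); return np.array(f["origin"]),d/np.linalg.norm(d)
def plane(f,uv,z):
    o,d=ray(f,uv); return o+d*(z-o[2])/d[2]
def proj(f,P):
    p=R.from_rotvec(f["rotation"]).inv().apply(np.array(P)-f["origin"])
    return np.array([f["cx"]+f["fx"]*p[0]/-p[2], f["cy"]-f["fy"]*p[1]/-p[2]])
def tri(f1,u1,f2,u2):
    o1,d1=ray(f1,u1);o2,d2=ray(f2,u2)
    A=np.stack([d1,-d2],1);t=np.linalg.lstsq(A,o2-o1,rcond=None)[0]
    a=o1+d1*t[0];b=o2+d2*t[1]; return (a+b)/2,np.linalg.norm(a-b)
E
python3 - <<'E'
import cv2,numpy as np
t=cv2.imread("pics/top0.png");s=cv2.imread("pics/scene0.png")
cv2.imwrite("pics/c1.png",cv2.resize(t[120:320,190:450],None,fx=3,fy=3,interpolation=2))
cv2.imwrite("pics/c2.png",cv2.resize(s[110:310,190:440],None,fx=3,fy=3,interpolation=2))
E
```

```text
(no output)
```

View pics/c1.png

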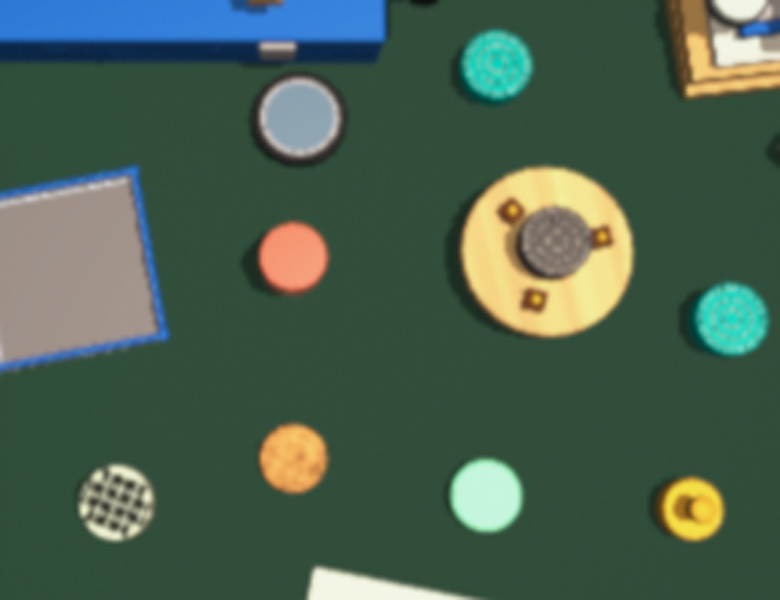

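View pics/c2.png

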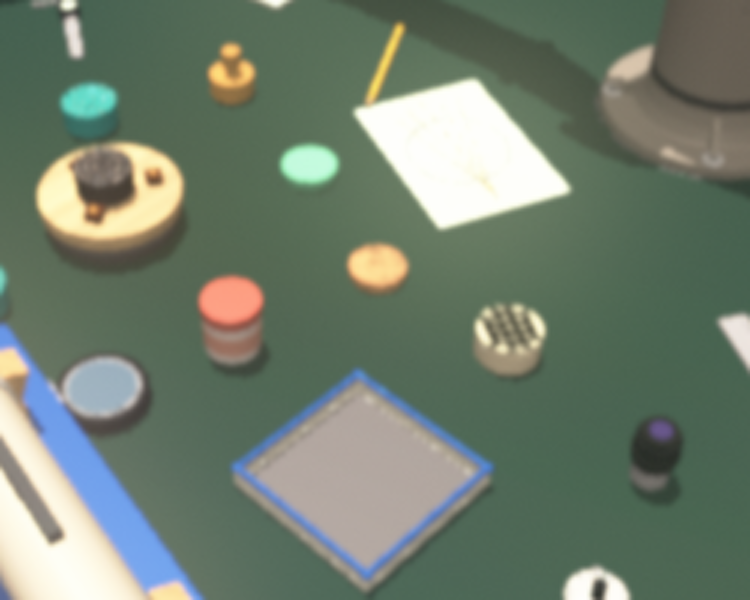

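```bash
cat > seg.py <<'E'
from h import *
def blob(img,roi,fn,s=4):
    x0,y0,x1,y1=roi; c=cv2.resize(img[y0:y1,x0:x1],None,fx=s,fy=s,interpolation=cv2.INTER_CUBIC)
    m=fn(cv2.cvtColor(c,cv2.COLOR_BGR2HSV).astype(int),c.astype(int)).astype(np.uint8)*255
    m=cv2.morphologyEx(m,cv2.MORPH_CLOSE,np.ones((15,15),np.uint8))
    cs,_=cv2.findContours(m,cv2.RETR_EXTERNAL,cv2.CHAIN_APPROX_NONE); k=max(cs,key=cv2.contourArea)
    k=cv2.convexHull(k)
    k2=np.array([( (p[0][0]+.5)/s-.5+x0,(p[0][1]+.5)/s-.5+y0) for p in k],np.float32)
    cv2.drawContours(c,[k],-1,(0,0,255),1)
    return k2,cv2.fitEllipse(k2) if len(k2)>4 else None,c
E
cat > m1.py <<'E'
from seg import *
t=grab_frame("top");s=grab_frame("scene")
def hue(a,b,sm=60,vm=60): return lambda h,c:(h[...,0]>=a)&(h[...,0]<=b)&(h[...,1]>sm)&(h[...,2]>vm)
bright=lambda v:(lambda h,c:(h[...,2]>v))
spec={
'glass':(((330,265,375,305),hue(50,95,40,150)),((275,150,312,180),hue(50,95,40,140))),
'cork':(((270,255,306,290),hue(5,30,90,120)),((298,185,334,214),hue(5,30,90,120))),
'weight':(((402,272,440,308),hue(10,35,90,90)),((250,115,285,150),hue(5,35,90,80))),
'lap':(((208,268,250,310),bright(110)),((340,205,378,240),bright(110))),
'iron':(((355,185,392,216),lambda h,c:(h[...,1]<75)&(h[...,2]>20)),((210,150,240,182),lambda h,c:(h[...,1]<90)&(h[...,2]>20))),
'deck':(((335,165,412,240),hue(8,30,50,140)),((195,150,258,200),hue(8,30,50,130))),
'jar':(((270,188,306,224),hue(0,12,90,120)),((250,195,285,235),hue(0,8,110,120))),
}
rows=[]
for n,(a,b) in spec.items():
    k1,e1,c1=blob(t["image"],*a);k2,e2,c2=blob(s["image"],*b)
    print(n,np.round(e1,1) if 0 else [np.round(x,1) for x in e1],[np.round(x,1) for x in e2], *[np.round(x,4) for x in tri(t,e1[0],s,e2[0])])
    h=180; rows.append(np.hstack([cv2.resize(c1,(h,h)),cv2.resize(c2,(h,h))]))
rows+= [rows[0]*0]*(8-len(rows))
cv2.imwrite("pics/m1.png",np.vstack([np.hstack(rows[:2]),np.hstack(rows[2:4]),np.hstack(rows[4:6])]))
cv2.imwrite("pics/m2.png",np.hstack(rows[6:8]))
E
python3 m1.py
```

```text
glass [array([351.7, 284.7]), array([23.9, 24.6]), np.float64(161.0)] [array([292.7, 164.4]), array([14.7, 20.7]), np.float64(89.4)] [ 0.4256 -0.1556  0.0159] 0.0001
cork [array([287.4, 272.4]), array([22.8, 23.3]), np.float64(8.9)] [array([315.4, 198.8]), array([16.3, 20.4]), np.float64(94.6)] [0.4567 0.0064 0.0107] 0.0006
weight [array([420.5, 289.2]), array([21.6, 22.6]), np.float64(137.5)] [array([266.7, 134.4]), array([16.2, 20.8]), np.float64(175.9)] [ 0.4148 -0.326   0.0259] 0.0001
lap [array([228.4, 287.2]), array([25.2, 26.4]), np.float64(22.5)] [array([358.1, 198.7]), array([38.8, 72.9]), np.float64(180.0)] [0.4221 0.1446 0.1008] 0.0068Traceback (most recent call last):
  File "m1.py", line 17, in <module>
    print(n,np.round(e1,1) if 0 else [np.round(x,1) for x in e1],[np.round(x,1) for x in e2], *[np.round(x,4) for x in tri(t,e1[0],s,e2[0])])
                                                                                         ^^
TypeError: 'NoneType' object is not iterable
```

```bash
python3 - <<'E'
s=open('m1.py').read()
s=s.replace("bright(110)),((340,205,378,240),bright(110))","bright(110)),((340,205,378,240),lambda h,c:(c[...,2]>c[...,1]-6)&(h[...,2]>110))")
s=s.replace("lambda h,c:(h[...,1]<90)&(h[...,2]>20)","lambda h,c:(h[...,2]<135)&(h[...,1]<110)")
s=s.replace("    print(n","    if e1 is None or e2 is None: print(n,'none',k1.shape,k2.shape)\n    else: print(n")
open('m1.py','w').write(s)
E
python3 m1.py
```

```text
glass [array([351.7, 284.7]), array([23.9, 24.6]), np.float64(160.1)] [array([292.7, 164.4]), array([14.7, 20.7]), np.float64(89.4)] [ 0.4256 -0.1556  0.0159] 0.0001
cork [array([287.4, 272.4]), array([22.8, 23.3]), np.float64(8.3)] [array([315.4, 198.8]), array([16.2, 20.4]), np.float64(94.4)] [0.4567 0.0064 0.0107] 0.0006
weight [array([420.5, 289.3]), array([21.6, 22.6]), np.float64(138.6)] [array([266.7, 134.4]), array([16.1, 20.9]), np.float64(176.9)] [ 0.4147 -0.326   0.0258] 0.0
lap [array([228.4, 287.2]), array([25.2, 26.4]), np.float64(22.0)] [array([359.1, 222.5]), array([24.4, 25.1]), np.float64(61.9)] [0.4194 0.1548 0.0188] 0.0011
iron [array([374.5, 200.4]), array([22.7, 24.1]), np.float64(76.9)] [array([224.4, 155.2]), array([30.5, 47.6]), np.float64(178.4)] [ 0.6281 -0.202   0.1103] 0.0065
deck [array([372.1, 203.4]), array([56.1, 57.7]), np.float64(124.6)] [array([226.2, 174.4]), array([35.6, 50.2]), np.float64(82.2)] [ 0.6307 -0.2091  0.0356] 0.0001
jar [array([287.3, 205.2]), array([23.2, 23.7]), np.float64(175.9)] [array([266.4, 210.5]), array([17.7, 21.6]), np.float64(87.2)] [0.6222 0.0073 0.0562] 0.0006
```

View pics/m1.png

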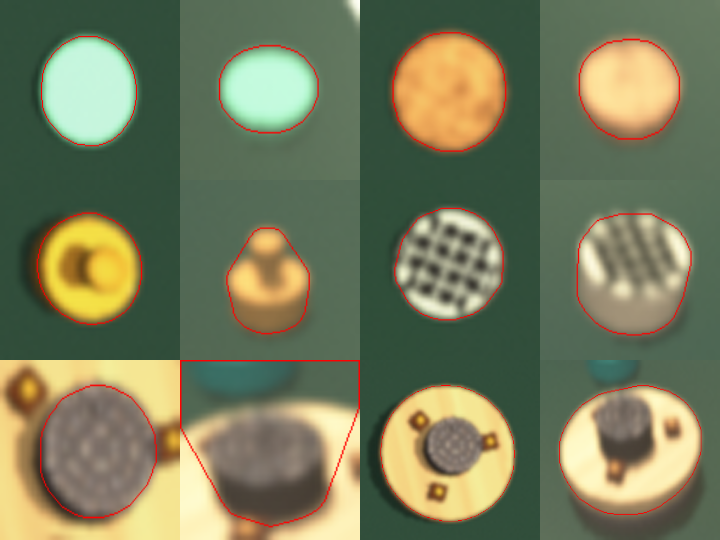

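View pics/m2.png

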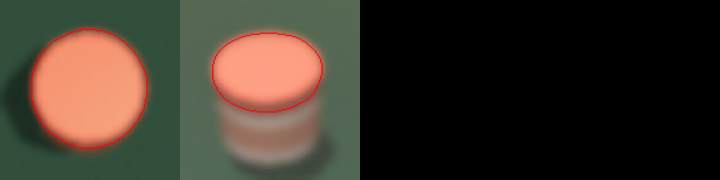

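Crops confirm the choices. Next I refine positions, using hull centre at mid-height for the discs, plus tray corners, iron and lap tops, and tool axes.

```bash
cat > m2.py <<'E'
from seg import *
t=grab_frame("top");s=grab_frame("scene")
def hue(a,b,sm=60,vm=60): return lambda h,c:(h[...,0]>=a)&(h[...,0]<=b)&(h[...,1]>sm)&(h[...,2]>vm)
def hull_mid(n,z,ta,sa):
    o=[]
    for f,a in((t,ta),(s,sa)):
        k,e,c=blob(f["image"],*a); o.append(e[0])
    print(n,'top',np.round(plane(t,o[0],z),4)[:2],'scene',np.round(plane(s,o[1],z),4)[:2],'tri',*[np.round(q,4) for q in tri(t,o[0],s,o[1])])
hull_mid('glass',.007,((330,265,375,305),hue(50,95,40,150)),((275,150,312,180),hue(50,95,40,140)))
hull_mid('cork',.006,((270,255,306,290),hue(5,30,90,120)),((298,185,334,214),hue(5,30,90,120)))
hull_mid('weight',.013,((402,272,440,308),hue(10,35,90,90)),((250,123,285,150),hue(5,35,90,80)))
hull_mid('lap',.015,((208,268,250,310),lambda h,c:(h[...,2]>100)),((340,205,378,240),lambda h,c:(c[...,2]>c[...,1]-6)&(h[...,2]>110)))
hull_mid('deck',.04,((335,165,412,240),hue(8,30,50,140)),((195,150,258,200),hue(8,30,50,180)))
# tray: blue rim, outer
k1,e,c=blob(t["image"],(168,168,254,250),hue(100,125,110,60)); r1=cv2.minAreaRect(k1)
k2,e,c=blob(s["image"],(255,225,365,318),hue(100,125,100,60))
print('tray top',np.round(r1[0],1),[np.round(x,1) for x in r1[1:]])
q=cv2.approxPolyN(k1.reshape(-1,1,2),4).reshape(-1,2) ;P=np.array([plane(t,p,.023) for p in q]);print(np.round(P,3),P.mean(0), np.linalg.norm(P-np.roll(P,1,0),axis=1))
q=cv2.approxPolyN(k2.reshape(-1,1,2),4).reshape(-1,2) ;P=np.array([plane(s,p,.023) for p in q]);print('scene',np.round(P,3),P.mean(0))
# iron, knob, lap top : enlarge
im=s["image"]
g=lambda x0,y0:cv2.resize(im[y0:y0+30,x0:x0+30],(390,390),interpolation=cv2.INTER_CUBIC)
cv2.imwrite("pics/z.png",np.hstack([g(210,150),g(345,205)]))
g2=lambda x0,y0:cv2.resize(t["image"][y0:y0+30,x0:x0+30],(390,390),interpolation=cv2.INTER_CUBIC)
cv2.imwrite("pics/z2.png",np.hstack([g2(360,186),g2(406,275)]))
o=get_obs(); M=R.from_rotvec(o["orientation"]).as_matrix(); print(M.round(3))
E
python3 m2.py
```

```text
glass top [ 0.4256 -0.157 ] scene [ 0.4193 -0.1646] tri [ 0.4256 -0.1556  0.0159] 0.0001
cork top [0.4566 0.0065] scene [0.4538 0.0023] tri [0.4567 0.0064 0.0107] 0.0006
weight top [ 0.4146 -0.3298] scene [ 0.4031 -0.3455] tri [ 0.415  -0.325   0.0296] 0.0005
lap top [0.419  0.1554] scene [0.4172 0.1517] tri [0.4195 0.1546 0.0188] 0.0012
deck top [ 0.6299 -0.2082] scene [ 0.6313 -0.2076] tri [ 0.6304 -0.2087  0.0388] 0.0007
tray top [210.9 209.5] [array([60.9, 61.8]), np.float64(79.5)]
[[0.555 0.111 0.023]
 [0.524 0.264 0.023]
 [0.68  0.295 0.023]
 [0.71  0.141 0.023]] [0.61731002 0.20275656 0.023     ] [0.15757395 0.15676643 0.15872764 0.15694433]
scene [[0.525 0.263 0.023]
 [0.678 0.291 0.023]
 [0.708 0.139 0.023]
 [0.556 0.109 0.023]] [0.61688186 0.20058474 0.023     ]
[[-0.973 -0.     0.231]
 [-0.231  0.    -0.973]
 [-0.    -1.    -0.   ]]
```

View pics/z.png

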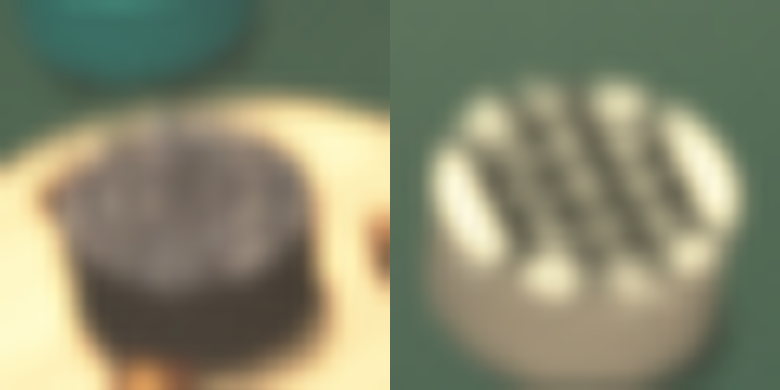

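View pics/z2.png

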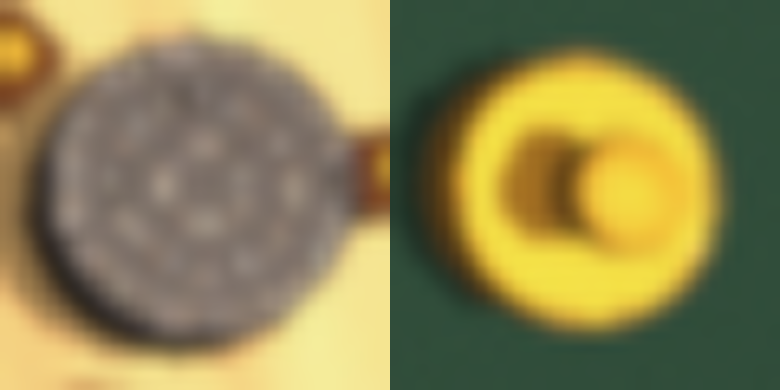

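Run:
```python
from h import *
t=grab_frame("top");s=grab_frame("scene")
for n,a,b,z in(('iron',(375,200.1),(223.9,165),.07),('lap',(228.4,287.0),(359.6,219.1),.03),('knob',(424,289.1),(266.8,126.5),.05),('wdisc',(420.65,289),(266.7,134.4),.026)):
    P,e=tri(t,a,s,b);print(n,P.round(4),round(e,4),'top@z',plane(t,a,z).round(4)[:2],'sc@z',plane(s,b,z).round(4)[:2])
```

```text
iron [ 0.6332 -0.2096  0.0723] 0.0012 top@z [ 0.6331 -0.2097] sc@z [ 0.6325 -0.2128]
lap [0.4196 0.1539 0.0312] 0.0 top@z [0.4196 0.154 ] sc@z [0.4187 0.1531]
knob [ 0.4149 -0.3244  0.0587] 0.0015 top@z [ 0.4154 -0.3275] sc@z [ 0.4078 -0.3347]
wdisc [ 0.4151 -0.3261  0.0261] 0.0007 top@z [ 0.4154 -0.3264] sc@z [ 0.4148 -0.3259]
```

```bash
cat > go.py <<'E'
import sys
from h import *
def show(*targets):
    o=get_obs(); M=R.from_rotvec(o["orientation"]).as_matrix()
    print('t',round(o["clock"],2),'tcp',o["tcp_pos"].round(4),'F',o["contact_force"].round(2),'w',round(o["grip_width"],4),'zax',M[:,2].round(3),'yax',M[:,1].round(3))
    for T in targets: print(T,'->',(M.T@(np.array(T)-o["tcp_pos"])*100).round(2))
if __name__=="__main__": show(*[tuple(map(float,a.split(','))) for a in sys.argv[1:]])
E
python3 go.py 0.6331,-0.2097,0.30
```

```text
t 0.5 tcp [ 0.1557 -0.6568  0.4047] F [-0.92  0.11  0.32] w 0.085 zax [ 0.231 -0.973 -0.   ] yax [ 0.  0. -1.]
(0.6331, -0.2097, 0.3) -> [-56.76  10.47 -32.49]
```

```bash
python3 -m jog '[[[-56.76,2,-32.49],0.5,-1],[[-56.76,2,-32.49],0.5,-1],[[-56.76,2,-32.49],0.5,-1],[[-56.76,2,-32.49],0.5,-1],[[-56.76,2,-32.49],0.5,-1],[[-56.76,2,-32.49],0.5,-1],[[-56.76,2,-32.49],0.5,-1],[[-56.76,2,-32.49],0.5,-1],[[-56.76,2,-32.49],0.5,-1],[[-56.76,2,-32.49],0.5,-1]]' 40; python3 go.py 0.6331,-0.2097,0.30
```

```text
clock: 1.75
tcp_pos: [0.6129, -0.2284, 0.3858]
orientation: [-0.28, -2.078, 2.079]
contact_force: [-0.2, -0.4, -0.3]
grip_width: 0.0853
t 1.75 tcp [ 0.6129 -0.2284  0.3858] F [-0.17 -0.4  -0.35] w 0.0853 zax [-0.264 -0.964  0.   ] yax [ 0.001 -0.    -1.   ]
(0.6331, -0.2097, 0.3) -> [-1.45  8.58 -2.34]
```

```bash
python3 -m jog '[[[0,0,0],0,-1],[[0,0,0],0,-1]]' >/dev/null; python3 go.py 0.6331,-0.2097,0.28
```

```text
t 2.0 tcp [ 0.6114 -0.2301  0.3854] F [-0.21 -0.4  -0.72] w 0.0854 zax [-0.264 -0.965  0.001] yax [-0.001 -0.001 -1.   ]
(0.6331, -0.2097, 0.28) -> [-1.56 10.54 -2.54]
```

```bash
python3 -m jog '[[[-1.56,5,-2.54],0,-1],[[-1.56,9,-2.54],0,-1],[[-1.56,10.5,-2.54],0,-1],[[-1.56,10.5,-2.54],0,-1],[[-1.56,10.5,-2.54],0,-1]]' >/dev/null
python3 - <<'E'
from go import *
show((.6331,-.2097,.235))
for n in("top","scene"):
    f=grab_frame(n);im=f["image"]; u=proj(f,(.6331,-.2097,.09)).astype(int);print(u)
    x0=max(u[0]-50,0);y0=max(u[1]-60,0)
    cv2.imwrite(f"pics/a_{n}.png",cv2.resize(im[y0:y0+100,x0:x0+100],None,fx=4,fy=4,interpolation=2))
a=cv2.imread("pics/a_top.png");b=cv2.imread("pics/a_scene.png");cv2.imwrite("pics/a.png",np.hstack([a,b]))
E
```

```text
t 2.62 tcp [ 0.6337 -0.2106  0.2827] F [ 0.11 -0.12  0.56] w 0.0853 zax [-0.265 -0.964  0.   ] yax [ 0.003 -0.001 -1.   ]
(0.6331, -0.2097, 0.235) -> [ 0.1   4.77 -0.07]
[376 198]
[223 160]
```

View pics/a.png

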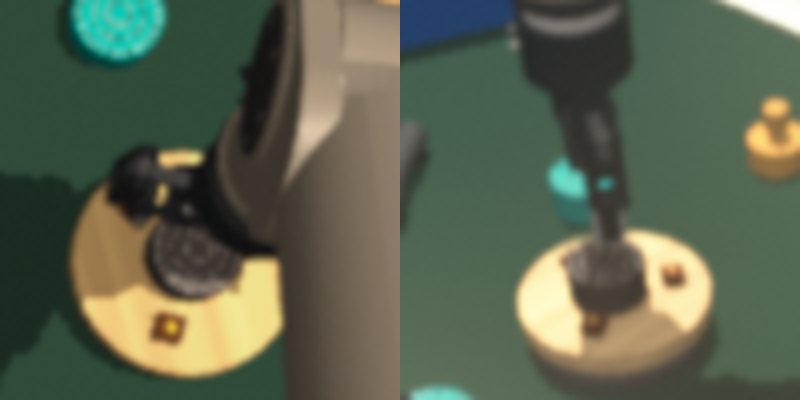

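```bash
python3 -m jog '[[[0.1,2,-0.07],0,-1],[[0.1,4,-0.07],0,-1],[[0.1,5.2,-0.07],0,-1],[[0.1,5.2,-0.07],0,-1]]' |tail -2
python3 - <<'E'
from go import *
show((.6331,-.2097,.225))
f=grab_frame("scene");im=f["image"]
cv2.imwrite("pics/b.png",cv2.resize(im[130:205,185:260],None,fx=7,fy=7,interpolation=2))
E
```

```text
contact_force: [-0.2, 0.4, -0.1]
grip_width: 0.0857
t 3.23 tcp [ 0.632  -0.2082  0.2266] F [-0.23  0.36 -0.08] w 0.0857 zax [-0.264 -0.965  0.   ] yax [-0.003  0.001 -1.   ]
(0.6331, -0.2097, 0.225) -> [-0.14  0.16  0.11]
```

View pics/b.png

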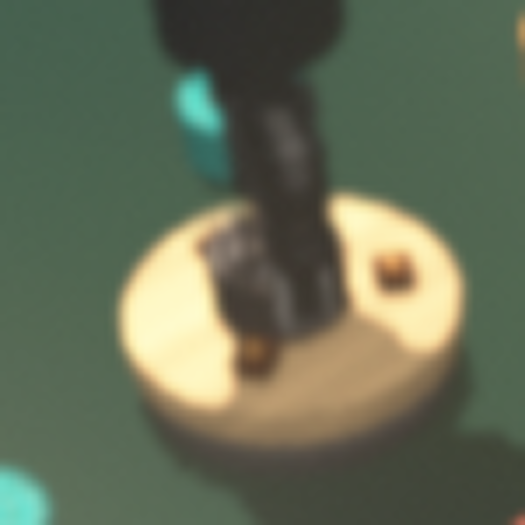

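Run:
```python
from go import *
f=grab_frame("scene")
z=np.array([.264,.965,0]);x=np.array([.965,-.264,0])
for r in(.045,.055):
  for sx in(-.011,.011):
    for h in(.05,.06,.07): print(r,sx,h,((proj(f,np.array([.632,-.2082,h])+z*r+x*sx)-[185,130])*7).round())
```

```text
0.045 -0.011 0.05 [333. 347.]
0.045 -0.011 0.06 [331. 329.]
0.045 -0.011 0.07 [329. 310.]
0.045 0.011 0.05 [282. 358.]
0.045 0.011 0.06 [279. 340.]
0.045 0.011 0.07 [277. 322.]
0.055 -0.011 0.05 [339. 362.]
0.055 -0.011 0.06 [337. 344.]
0.055 -0.011 0.07 [335. 325.]
0.055 0.011 0.05 [287. 374.]
0.055 0.011 0.06 [285. 355.]
0.055 0.011 0.07 [282. 337.]
```

```bash
python3 -m jog '[[[-0.1,0.7,0.1],0,-1],[[-0.1,0.7,0.1],0,-1],[[-0.1,0.7,0.1],0,1],[[-0.1,0.7,0.1],0,1],[[-0.1,0.7,0.1],0,1],[[-0.1,0.7,0.1],0,1],[[-0.1,0.7,0.1],0,1],[[-0.1,0.7,0.1],0,1]]' 60 ; python3 go.py
```

```text
clock: 4.32
tcp_pos: [0.6336, -0.2099, 0.2225]
orientation: [-0.281, -2.079, 2.08]
contact_force: [-0.8, -0.2, 6.7]
grip_width: 0.0581
t 4.33 tcp [ 0.6336 -0.2099  0.2225] F [-0.8  -0.17  6.66] w 0.0581 zax [-0.264 -0.964  0.   ] yax [ 0.001 -0.001 -1.   ]
```

```bash
python3 -m jog '[[[0,-1,0],0,1],[[0,-2,0],0,1],[[0,-4,0],0,1],[[0,-8,0],0,1],[[0,-8,0],0,1]]' 60 >/dev/null
python3 - <<'E'
from go import *
show((.617,.202,.30),(.617,.202,.21))
f=grab_frame("scene");cv2.imwrite("pics/c.png",cv2.resize(f["image"][110:220,165:275],None,fx=5,fy=5,interpolation=2))
E
```

```text
t 4.95 tcp [ 0.6349 -0.2101  0.3063] F [-0.01 -0.45 -3.91] w 0.0581 zax [-0.264 -0.964 -0.   ] yax [ 0.008 -0.002 -1.   ]
(0.617, 0.202, 0.3) -> [ 12.62   0.54 -39.28]
(0.617, 0.202, 0.21) -> [ 12.69   9.54 -39.27]
```

View pics/c.png

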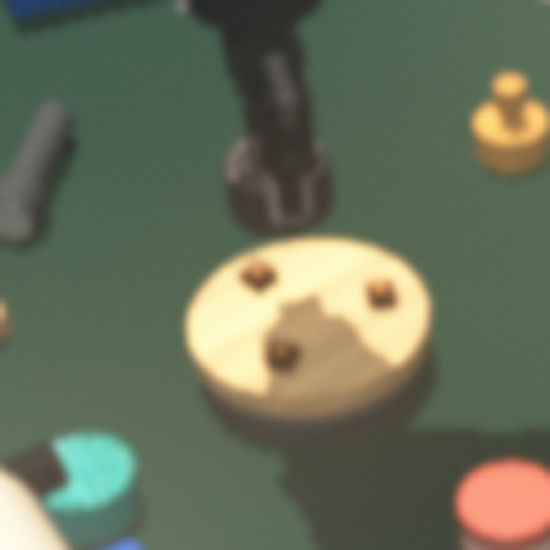

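```bash
python3 -m jog '[[[2,0,-6.1],0,1],[[4,0,-12.2],0,1],[[6,0,-18.3],0,1],[[8,0,-24.4],0,1],[[10,0,-30.5],0,1],[[11.8,0,-36.5],0,1],[[12.65,1,-39.28],0,1],[[12.65,1,-39.28],0,1],[[12.65,1,-39.28],0,1],[[12.65,1,-39.28],0,1]]' 60 >/dev/null; python3 go.py .617,.202,.195  .617,.202,.187
```

```text
t 6.25 tcp [0.6153 0.2006 0.2912] F [ 0.94 -1.17 -4.67] w 0.058 zax [-0.267 -0.964  0.001] yax [-0.001 -0.001 -1.   ]
(0.617, 0.202, 0.195) -> [-0.13  9.62 -0.2 ]
(0.617, 0.202, 0.187) -> [-0.13 10.42 -0.2 ]
```

```bash
python3 -m jog '[[[-0.1,5,-0.2],0,1],[[-0.1,8,-0.2],0,1],[[-0.1,9.2,-0.2],0,1],[[-0.1,9.8,-0.2],0,1],[[-0.1,10.2,-0.2],0,1],[[-0.1,10.2,-0.2],0,1],[[-0.1,10.2,-0.2],0,1]]' 60 >/dev/null; python3 go.py
```

```text
t 7.12 tcp [0.6169 0.2043 0.1904] F [ 0.69 -0.66 -4.32] w 0.058 zax [-0.264 -0.965 -0.001] yax [ 0.001  0.    -1.   ]
```

```bash
python3 -m jog '[[[0,0.15,0],0,1],[[0,0.3,0],0,1],[[0,0.3,0],0,1]]' 60 >/dev/null; python3 go.py;  python3 -m jog '[[[0,0.1,0],0,1],[[0,0.15,0],0,1],[[0,0.15,0],0,1]]' 60 >/dev/null; python3 go.py
```

```text
t 7.5 tcp [0.6165 0.2042 0.1866] F [ 0.7   0.88 -4.99] w 0.0578 zax [-0.264 -0.965  0.   ] yax [ 0. -0. -1.]
t 7.88 tcp [0.6166 0.2043 0.1865] F [-4.33 -1.52  7.76] w 0.0579 zax [-0.264 -0.965  0.   ] yax [ 0. -0. -1.]
```

```bash
python3 -m jog '[[[0,0,0],0,-1],[[0,0,0],0,-1],[[0,0,0],0,-1],[[0,0,0],0,-1],[[0,-3,0],0,-1],[[0,-8,0],0,-1],[[0,-13,0],0,-1],[[0,-13,0],0,-1]]' 60 |tail -1; python3 go.py .4194,.1545,.28
```

```text
grip_width: 0.0853
t 8.88 tcp [0.6181 0.2048 0.32  ] F [ 0.24  0.55 -0.05] w 0.0853 zax [-0.264 -0.964 -0.005] yax [ 0.008  0.003 -1.   ]
(0.4194, 0.1545, 0.28) -> [17.86  3.82 10.13]
```

```bash
python3 -m jog '[[[5,0,3],0,-1],[[10,1,6],0,-1],[[15,2,9],0,-1],[[17.86,3.8,10.13],0,-1],[[17.86,3.8,10.13],0,-1],[[17.86,3.8,10.13],0,-1]]' |tail -1
python3 - <<'E'
from go import *
show((.4194,.1545,.18))
t=grab_frame("top");s=grab_frame("scene")
cv2.imwrite("pics/d.png",np.hstack([cv2.resize(t["image"][160:320,170:330],None,fx=2.5,fy=2.5,interpolation=2),cv2.resize(s["image"][160:320,240:400],None,fx=2.5,fy=2.5,interpolation=2)]))
cv2.imwrite("pics/top_d.png",t["image"])
E
```

```text
grip_width: 0.0852
t 9.62 tcp [0.4181 0.1539 0.2771] F [-0.25 -0.44  0.08] w 0.0852 zax [-0.264 -0.965 -0.   ] yax [ 0.001  0.    -1.   ]
(0.4194, 0.1545, 0.18) -> [-0.1   9.71 -0.09]
```

View pics/d.png

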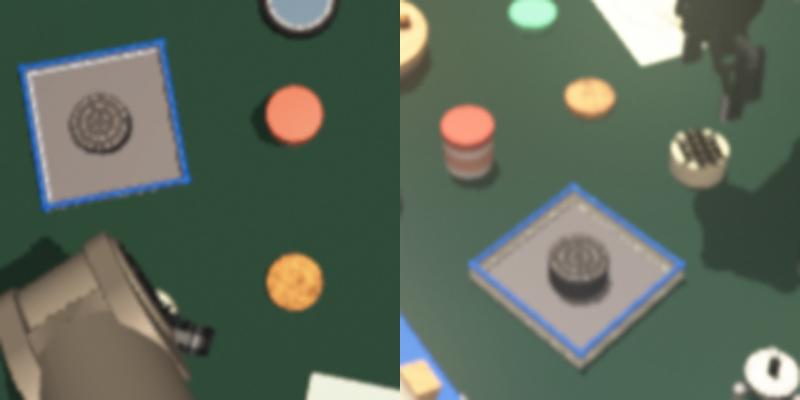

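View pics/top_d.png

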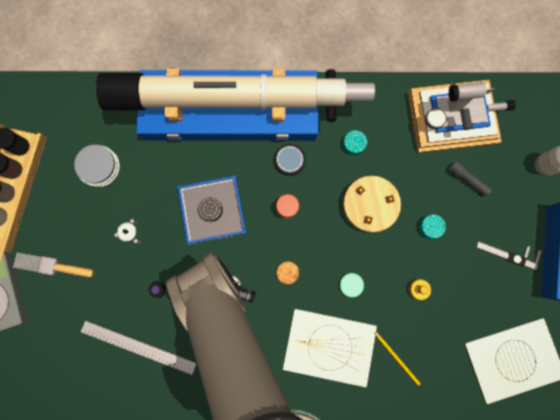

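Iron lies flat in the tray, centred at about (210,209), rings up, and the stand is empty with its cleats visible. I'll measure the stand centre from the cleats and deck.

Run:
```python
from seg import *
t=grab_frame("top");s=grab_frame("scene")
for f,n,roi in((t,'top',(338,170,408,238)),(s,'scene',(195,150,258,200))):
    x0,y0,x1,y1=roi;c=cv2.resize(f["image"][y0:y1,x0:x1],None,fx=8,fy=8,interpolation=cv2.INTER_CUBIC)
    k,e,_=blob(f["image"],roi,lambda h,c:(h[...,0]>=8)&(h[...,0]<=30)&(h[...,1]>50)&(h[...,2]>140))
    deck=plane(f,e[0],.04)
    m=(c[...,1]<120).astype(np.uint8); 
    dm=np.zeros(m.shape,np.uint8); cv2.fillConvexPoly(dm,((k-[x0,y0]+.5)*8).astype(np.int32),1); dm=cv2.erode(dm,np.ones((33,33),np.uint8)); m*=dm
    nn,l,st,ce=cv2.connectedComponentsWithStats(m)
    C=[]
    for i in range(1,nn):
        if st[i,4]>600: uv=(ce[i]+.5)/8-.5+[x0,y0]; P=plane(f,uv,.0455); C.append(P); print(n,uv.round(1),st[i,2:],P.round(4))
    C=np.array(C); print(n,'deck',deck.round(4),'cleat mean',C.mean(0).round(4), 'ang',np.degrees(np.arctan2(*(C-C.mean(0))[:,1::-1].T)).round(1),np.linalg.norm(C-C.mean(0),axis=1).round(4))
    cv2.imwrite(f"pics/e_{n}.png",c)
```

```text
top [359.4 190.2] [  67   65 2365] [ 0.663  -0.1758  0.0455]
top [389.2 198.9] [  68   58 2485] [ 0.6407 -0.2508  0.0455]
top [367.2 219.8] [  65   60 2492] [ 0.5872 -0.1936  0.0455]
top deck [ 0.6299 -0.2082  0.04  ] cleat mean [ 0.6303 -0.2067  0.0455] ang [ 43.4 -76.7 163.1] [0.045  0.0453 0.045 ]
scene [216.4 165.4] [ 43  26 763] [ 0.6399 -0.2522  0.0455]
scene [241.  169.3] [ 34  25 663] [ 0.5875 -0.1937  0.0455]
scene [221.3 181.8] [ 41  30 815] [ 0.6631 -0.1768  0.0455]
scene deck [ 0.6327 -0.205   0.04  ] cleat mean [ 0.6302 -0.2076  0.0455] ang [-77.7 162.   43.1] [0.0456 0.0448 0.045 ]
```

View pics/e_top.png

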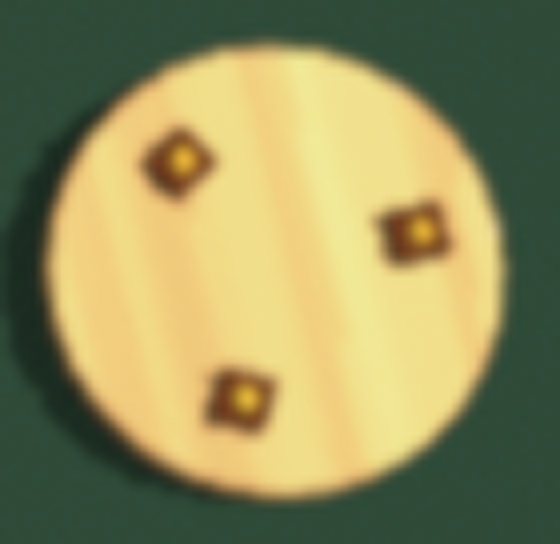

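```bash
python3 -m jog '[[[-0.1,5,-0.1],0,-1],[[-0.1,9,-0.1],0,-1],[[-0.1,9.7,-0.1],0,-1],[[-0.1,9.7,-0.1],0,-1],[[-0.1,9.7,-0.1],0,1],[[-0.1,9.7,-0.1],0,1],[[-0.1,9.7,-0.1],0,1],[[-0.1,9.7,-0.1],0,1],[[-0.1,9.7,-0.1],0,1],[[-0.1,9.7,-0.1],0,1]]' 50 |tail -2; python3 go.py
```

```text
contact_force: [-1.2, -1.2, 9.9]
grip_width: 0.0583
t 11.07 tcp [0.4194 0.1546 0.1818] F [-1.24 -1.22  9.91] w 0.0583 zax [-0.264 -0.964 -0.002] yax [ 0.003  0.001 -1.   ]
```

```bash
python3 -m jog '[[[0,-2,0],0,1],[[0,-6,0],0,1],[[0,-11,0],0,1],[[0,-11,0],0,1],[[0,-11,0],0,1]]' 50 |tail -1; python3 go.py .6303,-.2075,.29
```

```text
grip_width: 0.0576
t 11.7 tcp [0.4185 0.1541 0.2904] F [-0.11 -0.08 -1.84] w 0.0576 zax [-0.264 -0.964 -0.   ] yax [ 0.001  0.    -1.   ]
(0.6303, -0.2075, 0.29) -> [-29.99   0.05  29.28]
```

```bash
python3 -m jog '[[[-4,0,4],0,1],[[-8,0,8],0,1],[[-12,0,12],0,1],[[-16,0,16],0,1],[[-20,0,20],0,1],[[-24,0,24],0,1],[[-28,0,27.5],0,1],[[-30,0,29.25],0,1],[[-30,0,29.25],0,1],[[-30,0,29.25],0,1]]' 50 |tail -1; python3 go.py .6303,-.2075,.235
```

```text
grip_width: 0.058
t 12.95 tcp [ 0.6302 -0.2059  0.2884] F [-0.24 -0.03 -1.59] w 0.058 zax [-0.263 -0.965 -0.   ] yax [-0.003  0.001 -1.   ]
(0.6303, -0.2075, 0.235) -> [-0.07  5.34  0.16]
```

```bash
python3 -m jog '[[[-0.05,4,0.15],0,1],[[-0.05,5.3,0.15],0,1],[[-0.05,5.3,0.15],0,1],[[-0.05,5.3,0.15],0,1]]' 50 |tail -1; python3 go.py .6303,-.2075,.2218;python3 - <<'E'
from h import *
f=grab_frame("scene");cv2.imwrite("pics/f.png",cv2.resize(f["image"][120:210,180:270],None,fx=6,fy=6,interpolation=2))
E
```

```text
grip_width: 0.0581
t 13.45 tcp [ 0.6315 -0.2083  0.2383] F [ 0.15 -0.06 -1.29] w 0.0581 zax [-0.264 -0.965 -0.   ] yax [ 0.002 -0.    -1.   ]
(0.6303, -0.2075, 0.2218) -> [ 0.13  1.65 -0.04]
```

View pics/f.png

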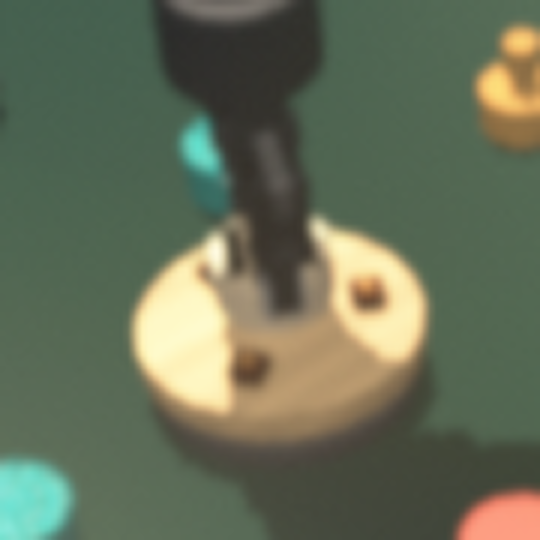

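Lap hovers over the stand centre, level, between the cleats. Lowering.

```bash
python3 -m jog '[[[0.1,0.8,0],0,1],[[0.1,1.3,0],0,1],[[0.1,1.5,0],0,1],[[0.1,1.5,0],0,1]]' 50 |tail -1; python3 go.py; python3 -m jog '[[[0,0.1,0],0,1],[[0,0.2,0],0,1],[[0,0.2,0],0,1]]' 50 |tail -1; python3 go.py
```

```text
grip_width: 0.0577
t 14.0 tcp [ 0.63   -0.2083  0.2221] F [ 0.18 -0.86 -1.6 ] w 0.0577 zax [-0.264 -0.964  0.   ] yax [-0. -0. -1.]
grip_width: 0.0575
t 14.38 tcp [ 0.6301 -0.2083  0.2219] F [-5.88  1.   12.57] w 0.0575 zax [-0.264 -0.964 -0.   ] yax [ 0. -0. -1.]
```

```bash
python3 -m jog '[[[0,0,0],0,-1],[[0,0,0],0,-1],[[0,0,0],0,-1],[[0,0,0],0,-1],[[0,-3,0],0,-1],[[0,-6,0],0,-1],[[0,-6,0],0,-1]]' 40 |tail -1; python3 go.py .4256,-.157,.25
```

```text
grip_width: 0.0854
t 15.25 tcp [ 0.631  -0.2086  0.2828] F [ 0.57  0.64 -0.44] w 0.0854 zax [-0.264 -0.964 -0.   ] yax [ 0.005 -0.001 -1.   ]
(0.4256, -0.157, 0.25) -> [21.19  3.17  0.45]
```

```bash
python3 -m jog '[[[5,0,0.1],0,-1],[[10,0.5,0.2],0,-1],[[15,1.5,0.3],0,-1],[[19,2.5,0.4],0,-1],[[21.2,3.2,0.45],0,-1],[[21.2,3.2,0.45],0,-1],[[21.2,3.2,0.45],0,-1]]' 40 |tail -1; python3 go.py .4256,-.157,.17
python3 - <<'E'
from seg import *
t=grab_frame("top");s=grab_frame("scene")
cv2.imwrite("pics/g.png",np.hstack([cv2.resize(t["image"][165:245,333:413],None,fx=5,fy=5,interpolation=2),cv2.resize(s["image"][130:210,190:270],None,fx=5,fy=5,interpolation=2)]))
c=cv2.resize(s["image"][130:200,255:325],None,fx=6,fy=6,interpolation=2);cv2.imwrite("pics/g2.png",c)
E
```

```text
grip_width: 0.0854
t 16.12 tcp [ 0.4254 -0.1568  0.2482] F [ 0.35 -0.37 -0.53] w 0.0854 zax [-0.264 -0.965 -0.   ] yax [ 0.001 -0.    -1.   ]
(0.4256, -0.157, 0.17) -> [-0.01  7.82  0.01]
```

View pics/g.png

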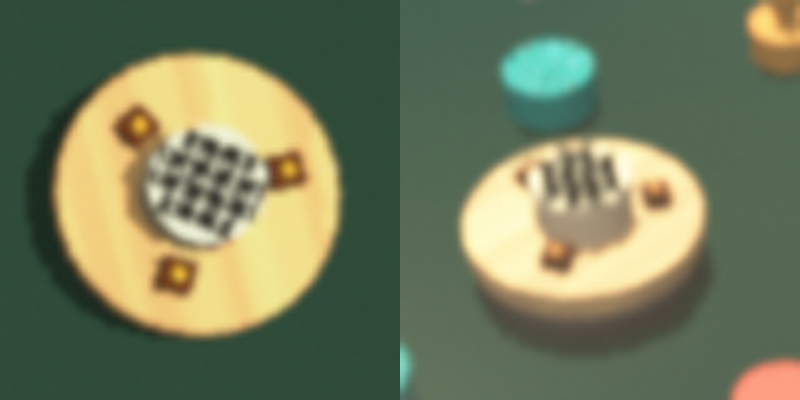

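View pics/g2.png

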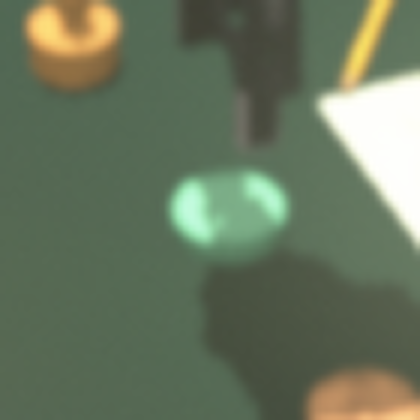

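```bash
cat > lapc.py <<'E'
from seg import *
t=grab_frame("top");s=grab_frame("scene")
k,e,c=blob(t["image"],(358,186,390,218),lambda h,c:(h[...,1]<75)&(h[...,2]>60),8)
print([np.round(x,1) for x in e],plane(t,e[0],.07).round(4),'mid',plane(t,e[0],.055).round(4))
k2,e2,c2=blob(s["image"],(210,155,240,185),lambda h,c:(h[...,1]<62)&(h[...,2]>100)&(c[...,2]>c[...,1]),8)
print([np.round(x,1) for x in e2],'mid',plane(s,e2[0],.055).round(4),tri(t,e[0],s,e2[0]))
cv2.imwrite("pics/lapc.png",np.hstack([c[:240],c2[:240]]))
E
python3 lapc.py
```

```text
[array([373.8, 201.5]), array([24.4, 25.4]), np.float64(68.5)] [ 0.6295 -0.2066  0.07  ] mid [ 0.6321 -0.2097  0.055 ]
[array([227.4, 165.1]), array([11.7, 21.1]), np.float64(69.5)] mid [ 0.6165 -0.2236  0.055 ] (array([ 0.62716143, -0.20457293,  0.07327071]), np.float64(0.00438073160570962))
```

View pics/lapc.png

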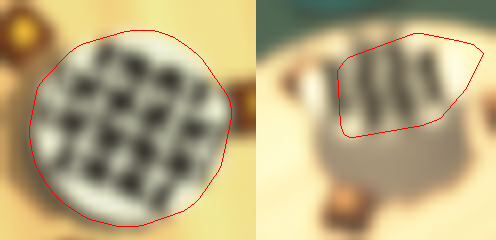

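```bash
python3 -m jog '[[[0,4,0],0,-1],[[0,7,0],0,-1],[[0,7.8,0],0,-1],[[0,7.8,0],0,-1],[[0,7.8,0],0,-1]]' 40 |tail -2; python3 go.py .4256,-.157,.168;python3 - <<'E'
from seg import *
s=grab_frame("scene")
c=cv2.resize(s["image"][130:200,255:325],None,fx=7,fy=7,interpolation=2);cv2.imwrite("pics/g3.png",c)
E
```

```text
contact_force: [0.9, 0.3, 0.3]
grip_width: 0.0855
t 16.95 tcp [ 0.4249 -0.1568  0.171 ] F [0.92 0.31 0.33] w 0.0855 zax [-0.264 -0.964 -0.   ] yax [ 0.002 -0.    -1.   ]
(0.4256, -0.157, 0.168) -> [-0.07  0.31 -0.  ]
```

View pics/g3.png

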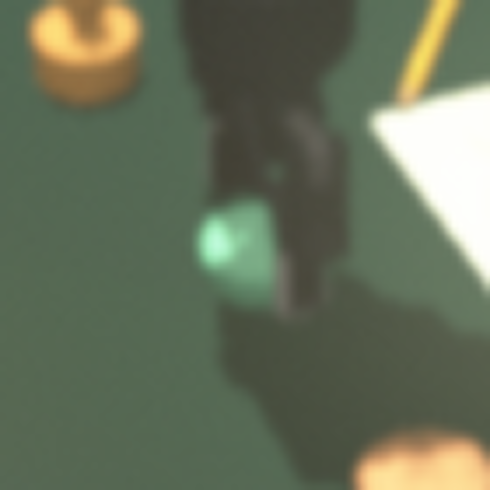

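```bash
python3 -m jog '[[[-0.05,0.1,0],0,0],[[-0.05,0.1,0],0,0.2],[[-0.05,0.1,0],0,0.6],[[-0.05,0.1,0],0,1],[[-0.05,0.1,0],0,1],[[-0.05,0.1,0],0,1],[[-0.05,0.1,0],0,1]]' 35 |tail -2; python3 go.py
```

```text
contact_force: [-0.7, 0.2, 8.6]
grip_width: 0.0585
t 17.88 tcp [ 0.4251 -0.1569  0.1698] F [-0.69  0.22  8.61] w 0.0585 zax [-0.264 -0.964 -0.   ] yax [ 0.001 -0.    -1.   ]
```

```bash
python3 -m jog '[[[0,-2,0],0,1],[[0,-6,0],0,1],[[0,-11,0],0,1],[[0,-13,0],0,1],[[0,-13,0],0,1],[[0,-13,0],0,1]]' 35 |tail -1; python3 go.py .6302,-.2080,.30;python3 - <<'E'
from seg import *
s=grab_frame("scene")
c=cv2.resize(s["image"][80:180,235:335],None,fx=5,fy=5,interpolation=2);cv2.imwrite("pics/g4.png",c)
E
```

```text
grip_width: 0.0584
t 18.62 tcp [ 0.4243 -0.1566  0.2982] F [-0.09 -0.12 -0.47] w 0.0584 zax [-0.264 -0.965  0.   ] yax [-0.001  0.    -1.   ]
(0.6302, -0.208, 0.3) -> [-21.22  -0.21  -0.48]
```

View pics/g4.png

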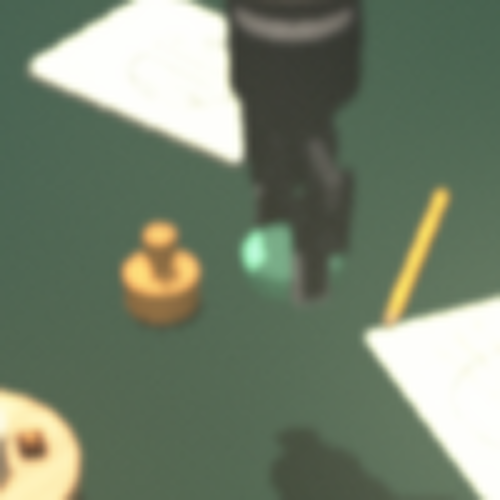

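```bash
python3 -m jog '[[[-3,0,-0.1],0,1],[[-7,0,-0.2],0,1],[[-11,0,-0.3],0,1],[[-15,0,-0.4],0,1],[[-18.5,0,-0.5],0,1],[[-20.5,0,-0.5],0,1],[[-21.2,0,-0.5],0,1],[[-21.2,0,-0.5],0,1],[[-21.2,0,-0.5],0,1]]' 35 |tail -1; python3 go.py .6302,-.2080,.245
```

```text
grip_width: 0.0584
t 19.8 tcp [ 0.6297 -0.2078  0.2987] F [-0.6  -0.03 -1.32] w 0.0584 zax [-0.264 -0.964  0.   ] yax [-0.001  0.    -1.   ]
(0.6302, -0.208, 0.245) -> [-0.06  5.37  0.01]
```

```bash
python3 -m jog '[[[0,0,0],0,1],[[0,0,0],0,1]]' 35 |tail -1; python3 go.py .6302,-.2080,.245
```

```text
grip_width: 0.0587
t 20.05 tcp [ 0.6303 -0.2079  0.2993] F [ 0.21  0.16 -1.27] w 0.0587 zax [-0.264 -0.964  0.   ] yax [ 0. -0. -1.]
(0.6302, -0.208, 0.245) -> [0.01 5.43 0.01]
```

```bash
python3 -m jog '[[[0,2,0],0,1],[[0,4,0],0,1],[[0,5,0],0,1],[[0,5.4,0],0,1],[[0,5.4,0],0,1],[[0,5.4,0],0,1]]' 35 |tail -1; python3 go.py .6302,-.2080,.24; python3 -m jog '[[[0,0.1,0],0,1],[[0,0.2,0],0,1],[[0,0.3,0],0,1],[[0,0.4,0],0,1],[[0,0.4,0],0,1]]' 35 |tail -1; python3 go.py
```

```text
grip_width: 0.0581
t 20.8 tcp [ 0.6309 -0.208   0.2458] F [-0.35  0.12 -0.82] w 0.0581 zax [-0.264 -0.964 -0.   ] yax [ 0.001 -0.    -1.   ]
(0.6302, -0.208, 0.24) -> [0.07 0.58 0.02]
grip_width: 0.0587
t 21.43 tcp [ 0.6306 -0.2079  0.241 ] F [-0.39  0.72 -1.15] w 0.0587 zax [-0.264 -0.965  0.   ] yax [-0.  0. -1.]
```

```bash
python3 -m jog '[[[0,0.05,0],0,1],[[0,0.1,0],0,1],[[0,0.1,0],0,1]]' 35 |tail -1; python3 go.py; python3 -m jog '[[[0,0.05,0],0,1],[[0,0.1,0],0,1],[[0,0.1,0],0,1]]' 35 |tail -1; python3 go.py
```

```text
grip_width: 0.0583
t 21.8 tcp [ 0.6306 -0.2079  0.2401] F [ 0.32 -0.05 -2.31] w 0.0583 zax [-0.264 -0.965  0.   ] yax [ 0. -0. -1.]
grip_width: 0.0585
t 22.18 tcp [ 0.6306 -0.208   0.24  ] F [-3.05  1.33  7.21] w 0.0585 zax [-0.264 -0.964 -0.   ] yax [ 0. -0. -1.]
```

```bash
python3 -m jog '[[[0,0,0],0,0.2],[[0,0,0],0,0.1],[[0,0,0],0,0],[[0,0,0],0,-0.3],[[0,0,0],0,-1],[[0,0,0],0,-1],[[0,0,0],0,-1],[[0,-2,0],0,-1],[[0,-5,0],0,-1],[[0,-5,0],0,-1]]' 35 |tail -1; python3 go.py .4567,.0065,.26
```

```text
grip_width: 0.0851
t 23.43 tcp [ 0.6319 -0.2083  0.2932] F [-0.88 -0.29  0.45] w 0.0851 zax [-0.264 -0.964 -0.   ] yax [ 0.006 -0.002 -1.   ]
(0.4567, 0.0065, 0.26) -> [ 22.6    3.17 -16.09]
```

```bash
python3 -m jog '[[[4.5,0,-3],0,-1],[[9,0,-6],0,-1],[[13,1,-9],0,-1],[[17,2,-12],0,-1],[[21,3,-15],0,-1],[[22.6,3.2,-16.1],0,-1],[[22.6,3.2,-16.1],0,-1],[[22.6,3.2,-16.1],0,-1]]' |tail -1; python3 go.py .4567,.0065,.169
python3 - <<'E'
from seg import *
t=grab_frame("top");s=grab_frame("scene")
g=lambda h,c:(h[...,0]>=45)&(h[...,0]<=95)&(h[...,1]>25)&(h[...,2]>110)
k,e,c=blob(t["image"],(358,184,392,218),g,8);k2,e2,c2=blob(s["image"],(208,150,242,184),g,8)
print([np.round(x,1) for x in e],[np.round(x,1) for x in e2]);P,d=tri(t,e[0],s,e2[0]);print(P.round(4),d,plane(t,e[0],.078).round(4),plane(s,e2[0],.078).round(4))
cv2.imwrite("pics/h.png",np.hstack([c,c2]))
E
```

```text
grip_width: 0.0852
t 24.43 tcp [0.4559 0.0064 0.2575] F [-0.5   0.49  0.76] w 0.0852 zax [-0.265 -0.964 -0.   ] yax [ 0.001 -0.    -1.   ]
(0.4567, 0.0065, 0.169) -> [-0.06  8.85 -0.03]
[array([374.6, 200.5]), array([24.1, 25.2]), np.float64(76.8)] [array([223.9, 159.5]), array([21.8, 35. ]), np.float64(93.0)]
[ 0.6304 -0.2056  0.0936] 0.00598019968250349 [ 0.6306 -0.207   0.078 ] [ 0.6244 -0.2265  0.078 ]
```

View pics/h.png

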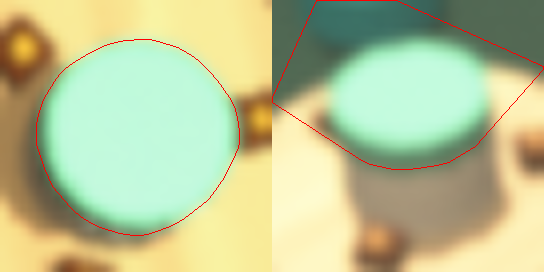

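Run:
```python
from seg import *
s=grab_frame("scene");t=grab_frame("top")
for z in(.04,.07,.084): print(z,((proj(s,(.6303,-.2078,z))-[208,150]+.5)*8).round(), ((proj(t,(.6303,-.2078,z))-[358,184]+.5)*8).round())
k2,e2,c2=blob(s["image"],(214,152,238,178),lambda h,c:(h[...,0]>=45)&(h[...,0]<=95)&(h[...,2]>190),8)
print((np.array(e2[0])-[208,150]+.5)*8, plane(s,e2[0],.083))
```

```text
0.04 [151. 191.] [115. 158.]
0.07 [143. 129.] [134. 142.]
0.084 [139.  99.] [143. 134.]
[138.18908691  95.6015625 ] [ 0.62906209 -0.21093443  0.083     ]
```

```bash
python3 -m jog '[[[-0.05,4,0],0,-1],[[-0.05,8,0],0,-1],[[-0.05,8.9,0],0,-1],[[-0.05,8.9,0],0,-1],[[-0.05,8.9,0],0,0.2],[[-0.05,8.9,0],0,0.6],[[-0.05,8.9,0],0,1],[[-0.05,8.9,0],0,1],[[-0.05,8.9,0],0,1],[[-0.05,8.9,0],0,1]]' 25|tail -2; python3 go.py
```

```text
contact_force: [-0.0, -0.1, 8.8]
grip_width: 0.0547
t 25.88 tcp [0.4562 0.0068 0.1695] F [-0.   -0.12  8.78] w 0.0547 zax [-0.264 -0.964 -0.001] yax [ 0.002 -0.    -1.   ]
```

```bash
python3 -m jog '[[[0,-2,0],0,1],[[0,-6,0],0,1],[[0,-11,0],0,1],[[0,-14,0],0,1],[[0,-14,0],0,1],[[0,-14,0],0,1]]' |tail -1; python3 go.py .6304,-.2078,.31
```

```text
grip_width: 0.0548
t 26.62 tcp [0.4552 0.0068 0.308 ] F [-0.59 -0.21 -0.11] w 0.0548 zax [-0.264 -0.965  0.   ] yax [ 0. -0. -1.]
(0.6304, -0.2078, 0.31) -> [-22.56  -0.2   16.07]
```

```bash
python3 -m jog '[[[-4.5,0,3],0,1],[[-9,0,6],0,1],[[-13,0,9],0,1],[[-17,0,12],0,1],[[-21,0,15],0,1],[[-22.55,0,16.1],0,1],[[-22.55,0,16.1],0,1],[[-22.55,0,16.1],0,1],[[-22.55,0,16.1],0,1]]' |tail -1; python3 go.py .6304,-.2078,.258
python3 - <<'E'
from seg import *
s=grab_frame("scene")
cv2.imwrite("pics/i.png",cv2.resize(s["image"][100:200,175:275],None,fx=5,fy=5,interpolation=2))
E
```

```text
grip_width: 0.0547
t 27.75 tcp [ 0.6301 -0.2065  0.3078] F [-0.18 -0.8   0.13] w 0.0547 zax [-0.262 -0.965 -0.   ] yax [-0.001  0.001 -1.   ]
(0.6304, -0.2078, 0.258) -> [-0.06  4.98  0.12]
```

View pics/i.png

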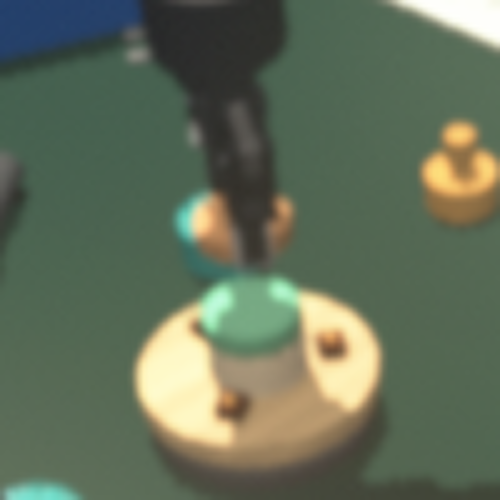

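```bash
python3 -m jog '[[[-0.03,2,0.1],0,1],[[-0.03,4,0.1],0,1],[[-0.03,4.9,0.1],0,1],[[-0.03,4.9,0.1],0,1],[[-0.03,4.9,0.1],0,1]]' |tail -1; python3 go.py .6304,-.2078,.2535; python3 -m jog '[[[0,0.2,0],0,1],[[0,0.35,0],0,1],[[0,0.45,0],0,1],[[0,0.45,0],0,1]]' |tail -1; python3 go.py .6304,-.2078,.2535
```

```text
grip_width: 0.0547
t 28.43 tcp [ 0.6309 -0.2091  0.2594] F [ 0.19 -0.18 -0.12] w 0.0547 zax [-0.264 -0.964 -0.   ] yax [ 0.001 -0.    -1.   ]
(0.6304, -0.2078, 0.2535) -> [ 0.08  0.59 -0.11]
grip_width: 0.0546
t 28.93 tcp [ 0.6306 -0.209   0.2546] F [ 0.26  0.65 -0.66] w 0.0546 zax [-0.264 -0.965  0.   ] yax [-0.  0. -1.]
(0.6304, -0.2078, 0.2535) -> [ 0.05  0.11 -0.11]
```

```bash
python3 -m jog '[[[0,0,-0.12],0,1],[[0,0.05,-0.12],0,1],[[0,0.1,-0.12],0,1],[[0,0.1,-0.12],0,1]]' |tail -1; python3 go.py;  python3 -m jog '[[[0,0.05,0],0,1],[[0,0.1,0],0,1],[[0,0.1,0],0,1]]' |tail -1; python3 go.py
```

```text
grip_width: 0.0551
t 29.43 tcp [ 0.631  -0.2078  0.2537] F [-0.68  0.39  0.45] w 0.0551 zax [-0.264 -0.964 -0.   ] yax [ 0.  0. -1.]
grip_width: 0.0543
t 29.8 tcp [ 0.631  -0.2078  0.2536] F [-2.61  1.91  7.52] w 0.0543 zax [-0.264 -0.964 -0.   ] yax [ 0.  0. -1.]
```

```bash
python3 -m jog '[[[0,0,0],0,0.2],[[0,0,0],0,0.1],[[0,0,0],0,0],[[0,0,0],0,-0.3],[[0,0,0],0,-1],[[0,0,0],0,-1],[[0,0,0],0,-1],[[0,-2,0],0,-1],[[0,-5,0],0,-1],[[0,-5,0],0,-1]]' 35 |tail -1; python3 go.py .4152,-.327,.28
```

```text
grip_width: 0.0856
t 31.05 tcp [ 0.6322 -0.2083  0.3067] F [ 0.37 -0.03  0.55] w 0.0856 zax [-0.264 -0.964 -0.   ] yax [ 0.006 -0.002 -1.   ]
(0.4152, -0.327, 0.28) -> [17.8   2.55 17.19]
```

```bash
python3 -m jog '[[[4,0,4],0,-1],[[8,0,8],0,-1],[[12,0.5,12],0,-1],[[16,1.5,15.5],0,0],[[17.8,2.5,17.2],0,0],[[17.8,2.5,17.2],0,0],[[17.8,2.5,17.2],0,0],[[17.8,2.5,17.2],0,0]]' 60|tail -1; python3 go.py .4152,-.327,.203
python3 - <<'E'
from seg import *
t=grab_frame("top");s=grab_frame("scene")
cv2.imwrite("pics/j.png",np.hstack([cv2.resize(t["image"][165:245,333:413],None,fx=5,fy=5,interpolation=2),cv2.resize(s["image"][130:210,190:270],None,fx=5,fy=5,interpolation=2)]))
b=lambda v:(lambda h,c:(h[...,0]>=3)&(h[...,0]<=19)&(h[...,1]>80)&(h[...,2]>v))
cv2.imwrite("pics/j2.png",np.hstack([cv2.resize(t["image"][265:315,380:460],None,fx=5,fy=5,interpolation=2),cv2.resize(s["image"][90:160,230:310],None,fx=5,fy=5,interpolation=2)[:250]]))
k,e,c=blob(t["image"],(362,186,388,212),lambda h,c:(h[...,0]<=18)&(h[...,1]>110),8)
print([np.round(x,1) for x in e],plane(t,e[0],.092).round(4)); cv2.imwrite("pics/j3.png",c)
E
```

```text
grip_width: 0.0427
t 32.05 tcp [ 0.4154 -0.3259  0.278 ] F [ 0.74  0.37 -0.59] w 0.0427 zax [-0.262 -0.965 -0.   ] yax [ 0.001 -0.    -1.   ]
(0.4152, -0.327, 0.203) -> [-0.    7.5   0.11]
[array([374.5, 193.7]), array([26.6, 33.1]), np.float64(167.2)] [ 0.6452 -0.2042  0.092 ]
```

View pics/j.png

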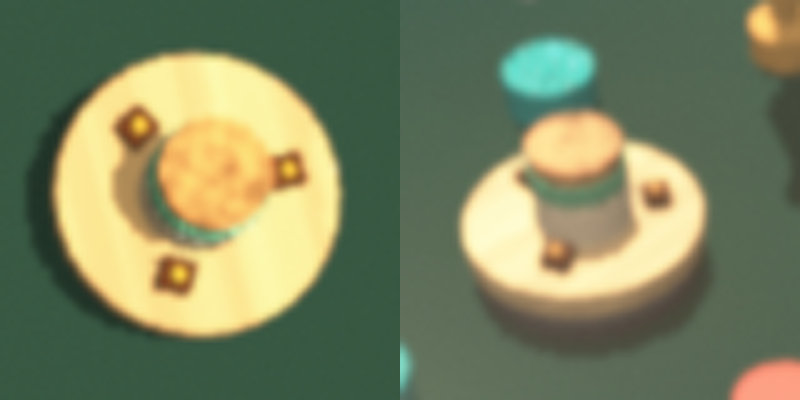

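View pics/j2.png

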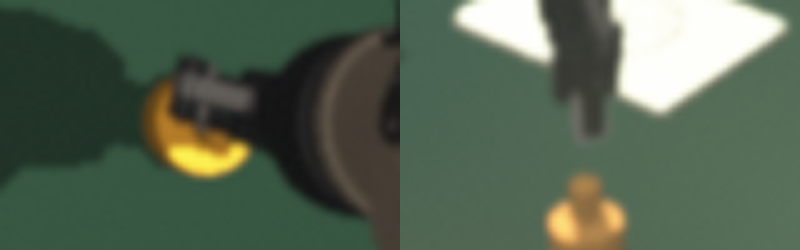

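View pics/j3.png

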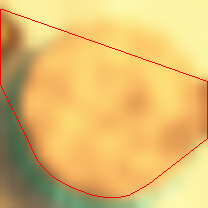

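```bash
python3 - <<'E'
from seg import *
t=grab_frame("top");s=grab_frame("scene")
print(((proj(t,(.6304,-.2078,.096))-[333,165]+.5)*5).round(1),((proj(s,(.6304,-.2078,.096))-[190,130]+.5)*5).round(1), plane(t,(375.4,199.2),.096), plane(s,(190+173/5-.5,130+143/5-.5),.096))
E
python3 -m jog '[[[0,4,0.1],0,0],[[0,6.5,0.1],0,0],[[0,7.5,0.1],0,0],[[0,7.5,0.1],0,0],[[0,7.5,0.1],0,0]]' 70|tail -2;python3 go.py
python3 - <<'E'
from seg import *
s=grab_frame("scene");t=grab_frame("top")
cv2.imwrite("pics/k.png",np.hstack([cv2.resize(t["image"][260:320,390:450],None,fx=6,fy=6,interpolation=2),cv2.resize(s["image"][95:155,235:295],None,fx=6,fy=6,interpolation=2)]))
E
```

```text
[219.6 174.3] [174.6 145.8] [ 0.63076499 -0.20531544  0.096     ] [ 0.62992699 -0.2106373   0.096     ]
contact_force: [-0.1, -0.2, -0.0]
grip_width: 0.0428
t 32.88 tcp [ 0.4141 -0.3279  0.2035] F [-0.13 -0.2  -0.04] w 0.0428 zax [-0.264 -0.965  0.   ] yax [ 0.001 -0.001 -1.   ]
```

View pics/k.png

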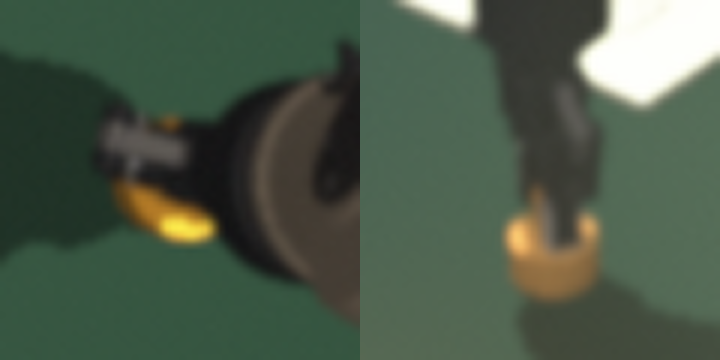

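```bash
python3 -m jog '[[[-0.1,0,0],0,0],[[-0.1,0,0],0,0.2],[[-0.1,0,0],0,0.4],[[-0.1,0,0],0,1],[[-0.1,0,0],0,1],[[-0.1,0,0],0,1],[[-0.1,0,0],0,1],[[-0.1,0,0],0,1]]' 70|tail -2;python3 go.py
```

```text
contact_force: [-0.9, 2.1, 5.6]
grip_width: 0.0198
t 33.98 tcp [ 0.4146 -0.3278  0.2028] F [-0.95  2.13  5.65] w 0.0198 zax [-0.264 -0.965 -0.   ] yax [ 0.  0. -1.]
```

```bash
python3 -m jog '[[[0,-1,0],0,1],[[0,-3,0],0,1],[[0,-7,0],0,1],[[0,-12,0],0,1],[[0,-15.7,0],0,1],[[0,-15.7,0],0,1],[[0,-15.7,0],0,1]]' 70|tail -1;python3 go.py .6304,-.208,.36
python3 - <<'E'
from seg import *
s=grab_frame("scene");t=grab_frame("top")
cv2.imwrite("pics/l.png",np.hstack([cv2.resize(t["image"][260:320,390:450],None,fx=6,fy=6,interpolation=2),cv2.resize(s["image"][65:125,235:295],None,fx=6,fy=6,interpolation=2)]))
E
```

```text
grip_width: 0.0201
t 34.85 tcp [ 0.4138 -0.3276  0.3583] F [-0.05  0.65 -4.94] w 0.0201 zax [-0.264 -0.964 -0.001] yax [-0.002  0.001 -1.   ]
(0.6304, -0.208, 0.36) -> [-17.74  -0.2  -17.25]
```

View pics/l.png

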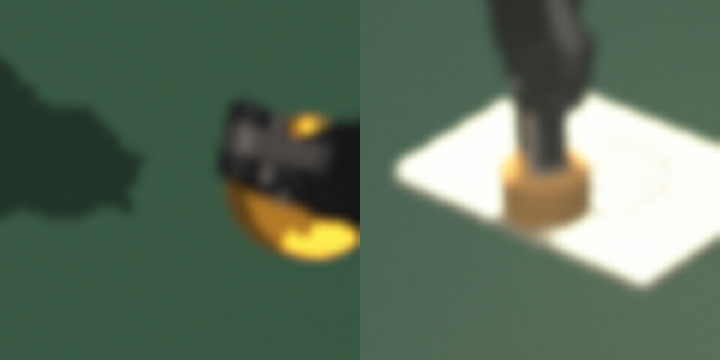

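```bash
python3 -m jog '[[[-2,0,-2],0,1],[[-5,0,-5],0,1],[[-9,0,-9],0,1],[[-13,0,-13],0,1],[[-16,0,-16],0,1],[[-17.3,0,-17],0,1],[[-17.7,0,-17.25],0,1],[[-17.7,0,-17.25],0,1],[[-17.7,0,-17.25],0,1],[[-17.7,0,-17.25],0,1]]' 70|tail -1;python3 go.py .6300,-.208,.306
```

```text
grip_width: 0.0199
t 36.2 tcp [ 0.63   -0.2092  0.3598] F [-0.52  0.8  -4.  ] w 0.0199 zax [-0.265 -0.964  0.   ] yax [-0. -0. -1.]
(0.63, -0.208, 0.306) -> [ 0.04  5.38 -0.12]
```

```bash
python3 -m jog '[[[0.03,2,-0.1],0,1],[[0.03,4,-0.1],0,1],[[0.03,5,-0.1],0,1],[[0.03,5.3,-0.1],0,1],[[0.03,5.3,-0.1],0,1],[[0.03,5.3,-0.1],0,1]]' 70|tail -1;python3 go.py .6300,-.208,.299
python3 - <<'E'
from seg import *
s=grab_frame("scene");t=grab_frame("top")
cv2.imwrite("pics/n.png",np.hstack([cv2.resize(t["image"][170:230,345:405],None,fx=6,fy=6,interpolation=2),cv2.resize(s["image"][125:185,195:255],None,fx=6,fy=6,interpolation=2)]))
E
```

```text
grip_width: 0.02
t 36.95 tcp [ 0.6311 -0.2073  0.3073] F [-0.04 -0.02 -4.17] w 0.02 zax [-0.264 -0.965 -0.   ] yax [ 0.001 -0.    -1.   ]
(0.63, -0.208, 0.299) -> [0.09 0.83 0.09]
```

View pics/n.png

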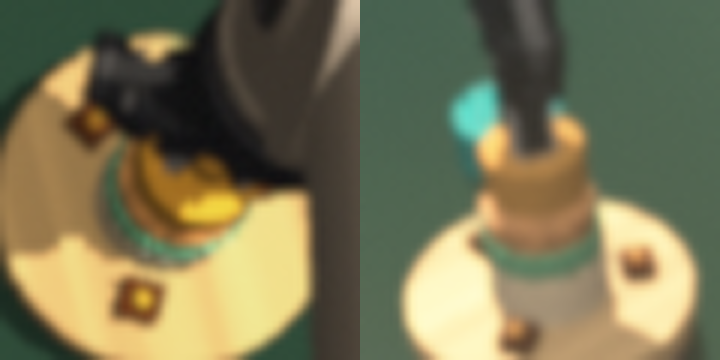

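The weight hovers level and well aligned over the cork; lowering in small steps.

```bash
python3 -m jog '[[[0.08,0.2,0.06],0,1],[[0.08,0.4,0.06],0,1],[[0.08,0.6,0.06],0,1],[[0.08,0.7,0.06],0,1],[[0.08,0.7,0.06],0,1]]' 70|tail -1;python3 go.py; python3 -m jog '[[[0,0.05,0],0,1],[[0,0.1,0],0,1],[[0,0.15,0],0,1],[[0,0.15,0],0,1]]' 70|tail -1;python3 go.py
```

```text
grip_width: 0.02
t 37.67 tcp [ 0.6298 -0.2076  0.2994] F [-0.27  0.52 -4.34] w 0.02 zax [-0.264 -0.964 -0.   ] yax [-0.  0. -1.]
grip_width: 0.02
t 38.17 tcp [ 0.63   -0.2077  0.2989] F [-1.94  1.09  3.88] w 0.02 zax [-0.264 -0.964  0.   ] yax [ 0.001 -0.    -1.   ]
```

```bash
python3 -m jog '[[[0,0,0],0,0.5],[[0,0,0],0,0.4],[[0,0,0],0,0.2],[[0,0,0],0,0],[[0,0,0],0,0],[[0,0,0],0,0],[[0,-1,0],0,0],[[0,-3,0],0,0],[[0,-7,0],0,0],[[0,-10,0],0,0]]' 40|tail -2;python3 go.py .45,-.05,.42
```

```text
contact_force: [-0.0, 0.1, -0.6]
grip_width: 0.0428
t 39.42 tcp [ 0.6301 -0.2077  0.4017] F [-0.02  0.05 -0.62] w 0.0428 zax [-0.264 -0.964 -0.   ] yax [ 0.003 -0.001 -1.   ]
(0.45, -0.05, 0.42) -> [ 21.53  -1.9  -10.45]
```

```bash
python3 -m jog '[[[5,0,-2.5],0,0],[[10,-1,-5],0,0],[[15,-1.5,-7.5],0,0],[[20,-1.5,-10],0,0],[[20,-1.5,-10],0,0],[[20,-1.5,-10],0,0],[[20,-1.5,-10],0,0],[[20,-1.5,-10],0,0]]' |tail -1
python3 - <<'E'
from go import *
show()
s=grab_frame("scene");t=grab_frame("top")
cv2.imwrite("pics/o.png",np.hstack([cv2.resize(t["image"][168:238,338:408],(400,400),interpolation=2),cv2.resize(s["image"][130:200,192:262],(400,400),interpolation=2)]))
cv2.imwrite("pics/o_top.png",t["image"]);cv2.imwrite("pics/o_sc.png",s["image"])
for z,n in((.122,'disc top'),(.15,'knob')): print(n,((proj(t,(.6303,-.2078,z))-[338,168]+.5)*40/7).round(),((proj(s,(.6303,-.2078,z))-[192,130]+.5)*40/7).round())
E
```

```text
grip_width: 0.0426
t 40.42 tcp [ 0.464  -0.059   0.4131] F [ 0.03  0.42 -0.39] w 0.0426 zax [-0.265 -0.964 -0.   ] yax [ 0.  0. -1.]
disc top [235. 171.] [183. 126.]
knob [250. 159.] [177.  80.]
```

View pics/o.png

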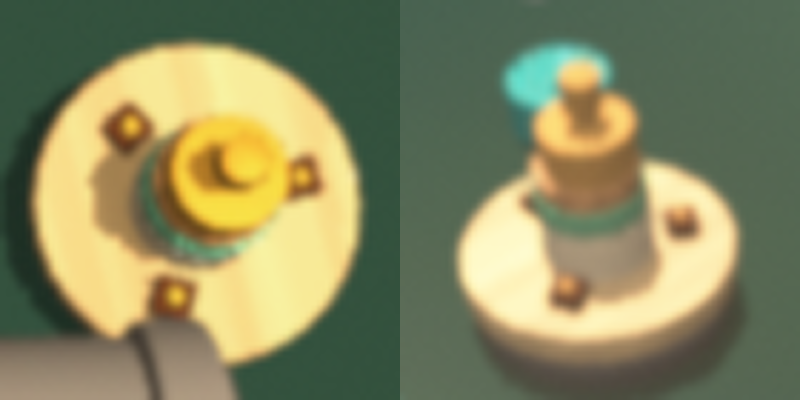

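View pics/o_sc.png

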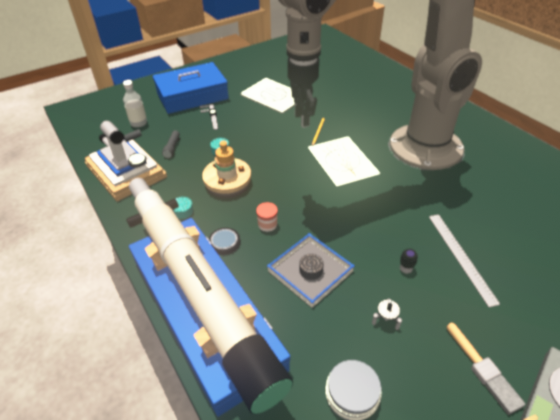

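View pics/o_top.png

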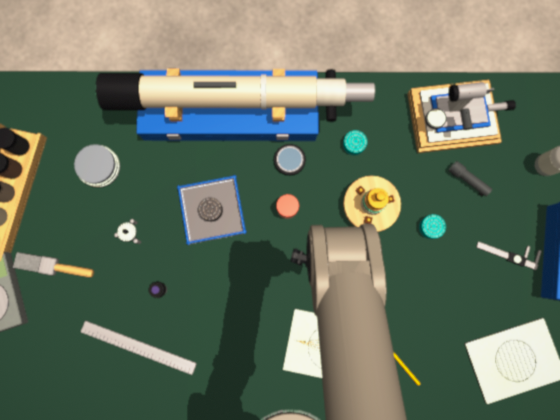

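```bash
python3 -c "
from bench import *
print(hand_in())"
```

```text
the job is handed in; nothing more can be done
None
```

The polishing stand is set up as asked, and the job was handed in at about 40.5 s of the 136 s allowed.

**Work done:** I laid the iron tool in the tray. I then set the lap between the cleats with its facets up, the glass on the lap, the cork on the glass, and the brass weight on top with its knob up. Each piece was lowered to light contact, about 4–13 N of push, before the gripper let go.

**Last checks:**
- **Contact heights:** each piece touched down within about 1 mm of the height worked out from its grasp (deck 40 mm, then 70, 84 and 96 mm).
- **Stack:** both cameras showed it upright and level on the stand axis (0.630, -0.208), within about 2 mm. The top camera put the cork and the weight about 2 mm to the left of the computed centre. The side camera put the cork about 3 mm off the other way and the weight within 1 mm. I read this as calibration error.
- **Failed check:** automatic outlines of the lap and glass in the side view, and of the cork in the top view, picked up background. I measured the glass again with a tighter mask and the cork by eye. For the lap I used the top-view outline and where the gripper released it.
- **Everything else:** the jar, spherometer, eyepiece and turquoise look-alikes appear at their original pixels. The iron tool lies flat in the tray, and the arm is clear of everything.

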